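Move three reactor samples on one station

TASK

Move the three closed samples on by one station: the conical flask has been stirred and now goes in the middle of the balance pan, the squat jar has been weighed and goes into the steel tray, and the tall bottle waiting in the tray goes in the middle of the stirrer plate. Every station holds only one vessel, so first park one of the three on the empty cork pad, and leave the pad empty at the end. Keep the vessels upright, set each one down gently rather than dropping it, and leave the small jar, the steel weight and the pressure gauge where they stand.

Things in the scene. Friction and masses are not known exactly. Their poses are not given: they have to be found in the camera images.
- jar: squat wide-mouth sample jar, white plastic body 58 mm diameter and 54 mm high, under a black screw lid 62 mm diameter and 18 mm high (54 to 72 mm up); 72 mm tall in all, about 180 g; loose, starts on the balance pan. Origin: centre of its underside, z up its axis
- flask: conical (Erlenmeyer) flask of white plastic, foot 64 mm diameter, straight-sided for 6 mm and then tapering to a neck 28 mm in diameter at 72 mm height, black screw cap 34 mm diameter from 88 to 110 mm height; 110 mm tall, about 160 g; loose, starts on the stirrer plate. Origin: centre of its underside, z up its axis
- bottle: tall round bottle of white plastic, 54 mm diameter up to 74 mm height, sloping shoulder to a neck 28 mm in diameter at 88 mm, black screw cap 36 mm diameter from 96 to 120 mm height; 120 mm tall, about 190 g; loose, starts in the steel tray. Origin: centre of its underside, z up its axis
- balance: laboratory balance, white flat housing 215 x 165 mm with a grey display and key panel in front (its -x side) and one round steel pan 120 mm in diameter; fixed to the bench. Origin: on the bench directly under the centre of the pan, z up; the top of the pan is 62 mm above the origin; the housing reaches from x = -143 to +73 mm and is up to 53 mm high
- stirrer: magnetic stirrer, grey housing 215 x 160 mm with two black knobs in front (its -x side) and one round aluminium plate 132 mm in diameter; fixed to the bench. Origin: on the bench directly under the centre of the plate, z up; the top of the plate is 85 mm above the origin; the housing reaches from x = -156 to +73 mm and is up to 69 mm high
- tray: small square stainless steel tray, 116 mm square (128 mm over the rolled rim), 18 mm high, walls 4 mm, inside 108 mm square; fixed to the bench. Origin: on the bench under its centre, z up; the inner floor is 4 mm above the origin
- cork_pad: round cork pad, 110 mm diameter, 12 mm thick, empty at the start: the free parking spot; fixed to the bench. Origin: on the bench under its centre, z up; its top is 12 mm above the origin
- small_jar: bystander: small white jar with a black lid, 41 mm diameter, 42 mm tall, loose, to be left alone. Origin: centre of its underside
- weight: bystander: steel knob-topped test weight, 38 mm diameter, 55 mm tall, loose, to be left alone. Origin: centre of its underside
- gauge: bystander: round pressure gauge, dial 64 mm in diameter standing upright on a 51 mm steel flange foot, 96 mm tall, loose, to be left alone. Origin: centre of its underside
There are look-alikes about, which are no part of the job. What is shaped like the tray but turquoise or yellow is not meant.

How it is judged:
On the way:
1. one of the three vessels stands upright on the cork pad (its centre within 30 mm of the pad's centre) (((horizontal distance between jar and cork_pad below 0.03 m and z of jar in the frame of cork_pad between 0.007 and 0.017 m and angle between jar's own z axis and vertical below 0.1 rad) or (horizontal distance between flask and cork_pad below 0.03 m and z of flask in the frame of cork_pad between 0.007 and 0.017 m and angle between flask's own z axis and vertical below 0.1 rad) or (horizontal distance between bottle and cork_pad below 0.03 m and z of bottle in the frame of cork_pad between 0.007 and 0.017 m and angle between bottle's own z axis and vertical below 0.1 rad))), for 0.2 s.
At the end, for the whole second after the job is handed in: The flask stands upright within 15 mm of the centre of the balance pan, the bottle upright within 15 mm of the centre of the stirrer plate, the jar upright on the floor of the tray (within 30 mm of its centre), so that the cork pad is empty; all three are released and at rest (horizontal distance between flask and balance below 0.015 m and z of flask in the frame of balance between 0.057 and 0.067 m and angle between each of flask, bottle, jar's own z axis and vertical below 0.1 rad and horizontal distance between bottle and stirrer below 0.015 m and z of bottle in the frame of stirrer between 0.08 and 0.09 m and horizontal distance between jar and tray below 0.03 m and z of jar in the frame of tray between -0.001 and 0.009 m and linear speed of each of jar, flask, bottle below 0.02 m/s and angular speed of each of jar, flask, bottle below 0.2 rad/s); the robot touches nothing.
It fails at once if a vessel is tipped over (more than 0.6 rad) (angle between any of jar, flask, bottle's own z axis and vertical above 0.6 rad).
It fails at once if a vessel is dropped: it moves faster than 0.7 m/s with no finger touching it (a fall of more than about 25 mm) ((linear speed of jar above 0.7 m/s and contact force between the fingers and jar below 0.05 N) or (linear speed of flask above 0.7 m/s and contact force between the fingers and flask below 0.05 N) or (linear speed of bottle above 0.7 m/s and contact force between the fingers and bottle below 0.05 N)).
It fails at once if the small jar, the weight or the gauge is moved by more than 20 mm (distance of any of small_jar, weight, gauge from where it was at the start of the episode above 0.02 m).
It also fails if it takes over 128 s, if anything falls off the work surface, if the arm or the gripper's body presses on something with over 40 N, if the wrist force passes 120 N, or if a joint passes its speed limit or range.

ROBOT

A 7-joint arm with a two-finger parallel gripper is mounted at the origin on the work surface. World frame = base frame: x ahead of the robot, y to its left, z up, the work surface at z = 0. Lengths are in m, angles in rad, forces in N, time in s.
With the tool pointing down it reaches from about 0.425 to 0.875 m from the base axis. Payload 9.9 kg.
Tool frame: the origin (TCP) lies midway between the tips of the shut fingers; the grasp point (between the pads) lies 19 mm behind it (ctrl.grip_point_offset is the z of the grasp point in the tool frame, in m); z points along the fingers, y is the line along which they close (so a half turn about z gives the same grasp; the last joint's range is limited). The gripper opens to 85 mm and grips with 20 to 120 N. Pads are 22 mm wide; open, the fingers measure 114 mm over their backs; the gripper's body (76 mm by 85 mm) begins 54 mm behind the grasp point. The pads swing forward as they close: fully open they stand 13 mm farther back than shut.
Start: joints at [-1.295, 0.576, 0.025, 1.437, -0.015, 1.129, -0.057], TCP at [0.238, 0.632, 0.196] pointing down, gripper open.
Joint ranges: [-2.76, 2.76], [-0.34, 2.15], [-1.52, 1.57], [0.19, 2.46], [-1.09, 4.23], [0.17, 1.99], [-2.82, 2.82]. Speed limits (rad/s): [2.22, 2.22, 3.01, 3.01, 3.14, 3.14, 3.14].

INTERFACE

Orientations are given as a rotation vector (axis times angle).
In Python, from workcell import ctrl, camera, get_calibration, job gives the robot as it stands.
- The arm moves only by the tool step_arm, never from a script. Its argument "plan" is a list of rows, each a list of 3 entries, a list of its own where there are three numbers: the opening, from -1 (shut) to 1 (fully open), then the shift along the tool's x, y, z in m, then the turn, a rotation vector about the tool's x, y, z in rad. A call has 1 to 8 rows; each row shifts and turns the commanded pose from where the row before left it, along the tool's axes as they then stand; what a row does not reach is not made up. A row lasts 1/8 s, in which the tool goes at most 62.5 mm and 10.7 degrees, less where a joint would pass 70% of its speed; a pose out of reach is approached as far as the arm can. A call with a gripper value outside its range is refused whole. The fingers move at their own pace and stop on an object; "grip_force" is the grip in N (left out, the last holds). Time passes only in rows, so rows that do not move let the fingers close. It gives the time, the measured TCP pose, the force, the opening and the grip force at its end, in the units of the state.
- ctrl.get_state(): the state, without advancing time (a new reading comes with each control period).
- camera(name): name is "scene" or "top" or "wrist"; returns the picture (480x640x3 uint8, red, green, blue); there is no depth.
- get_calibration(name): a dict with "fovy" (degrees; the focal length in pixels is half the picture's height over the tangent of half this angle, whatever the lens; pixels are square), "cx", "cy" (the principal point, pixels), "k1" (the pictures are not rectified: a ray, as slopes to the right and down, at radius r is drawn at 1 + k1 r^2 times it, then the intrinsics apply), "origin" and "attitude" of the camera in the world; the wrist camera has in their place "T_tool_cam" (4x4, takes a point from camera to tool coordinates, whose origin is the TCP and whose axes are the flange's). Camera axes: x right, y up, looking along -z (the intrinsics and any distortion apply to the point x, -y, -z); pixel columns grow to the right and rows downward; lengths in m; the calibration is good to about 2 mm. A picture is of the moment at which its call begins: read the wrist's pose just before it. get_calibration takes no time and is no camera call.
- job.hand_in(): hands the job in; it is judged then, once.
The state is a dict: "clock": time; "q": joint angles; "joint_vel": joint speeds; "joint_torque": joint torques, N m; "tcp_pos": TCP position; "tool_rot": TCP orientation; "wrist_force": force on the tool from outside, world axes, zero at the start; "moment": the same for the moment, N m; "gripper_width": opening from 0.0 (shut) to 1.0 (fully open); "grasp_force": force on a finger pad.
Only numpy, scipy, OpenCV 4.12 (cv2) and the standard library are available. Lean on these libraries where they do the work, as an engineer would, in place of code of your own. Each camera call takes 0.05 s, during which the arm holds its last target. There are 200 camera calls.

## Working session

There is one attempt and no reset: what is moved stays moved. The work goes in short steps, Python scripts to look and compute and a tool call to move; the robot and the scene stay as the last step left them, time stands still between calls to the robot, and variables do not carry over. Pictures are saved under pics/ and viewed, at most 14 in all, crops included, and the job is handed in when it is done.

Besides the shell and the picture viewer there is one more tool, called after "Emit:" in YAML: its name, and indented under it one key for each argument. step_arm: Moves the arm, as the interface text tells. Its arguments: {"type":"object","properties":{"plan":{"type":"array","items":{"type":"array"}},"grip_force":{"type":"number"}},"required":["plan"]}

```bash
mkdir -p pics; ls
python3 - <<'E'
from workcell import ctrl,camera,get_calibration
import cv2
print(ctrl.get_state()); print(ctrl.grip_point_offset)
for n in ["scene","top","wrist"]:
    print(n,get_calibration(n))
    cv2.imwrite(f"pics/{n}0.png",camera(n)[:,:,::-1])
E
```

```text
pics
{'clock': 0.0, 'q': array([-1.29482151,  0.57651254,  0.02484041,  1.43793628, -0.0149696 ,
        1.12900926, -0.05651187]), 'joint_vel': array([-4.10179949e-04, -1.54768517e-03,  1.43255286e-03,  1.98387308e-04,
        1.05438096e-04,  6.80486809e-06,  4.22239832e-04]), 'joint_torque': array([-1.59230199e-04, -7.65770030e+01,  2.25062661e+00, -2.85944384e+01,
        1.52812799e-02,  1.29929880e-02,  3.88070802e-07]), 'tcp_pos': array([0.237463  , 0.63128481, 0.19484583]), 'tool_rot': array([-5.61997354e-01, -3.09072323e+00,  2.62358995e-03]), 'wrist_force': array([-0.63947798, -0.19761745, -0.49173091]), 'moment': array([ 0.01337254, -0.02801099, -0.02845929]), 'grasp_force': 0.0, 'gripper_width': 0.9977821456504945}
-0.0187
scene {'fovy': 50.15383703527587, 'cx': 329.01250935142474, 'cy': 237.54045578923873, 'k1': 0.045320042754409685, 'origin': array([1.11431935, 0.6944015 , 0.76152952]), 'attitude': array([0.40796888, 1.22025672, 2.2282356 ])}
top {'fovy': 56.89227935461325, 'cx': 320.15510663054516, 'cy': 237.0585627350505, 'k1': 0.027186452079422913, 'origin': array([ 0.28483194, -0.1090478 ,  1.33074398]), 'attitude': array([ 0.12123282, -0.14838317, -1.59439109])}
wrist {'fovy': 66.56898572357417, 'cx': 315.3986970907802, 'cy': 239.82145257121823, 'k1': 0.0003167762335989497, 'T_tool_cam': array([[ 1.53963348e-04,  9.62943131e-01,  2.69704475e-01,
         6.76831075e-02],
       [ 9.99999943e-01, -6.72008066e-05, -3.30928079e-04,
        -7.46461925e-04],
       [-3.00540562e-04,  2.69704510e-01, -9.62943086e-01,
        -1.79992419e-01],
       [ 0.00000000e+00,  0.00000000e+00,  0.00000000e+00,
         1.00000000e+00]])}
```

View pics/top0.png

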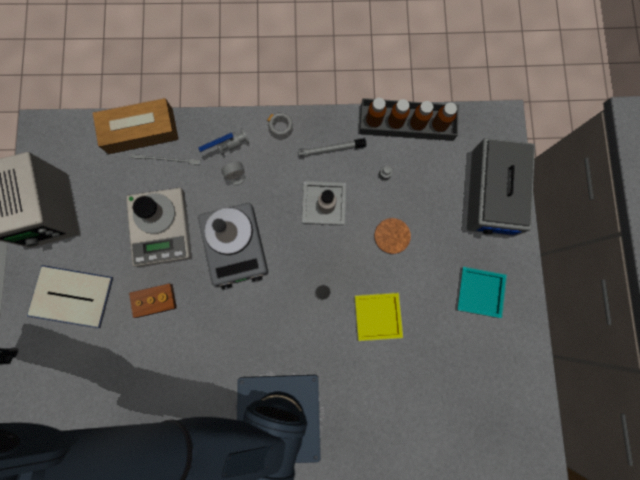

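View pics/scene0.png

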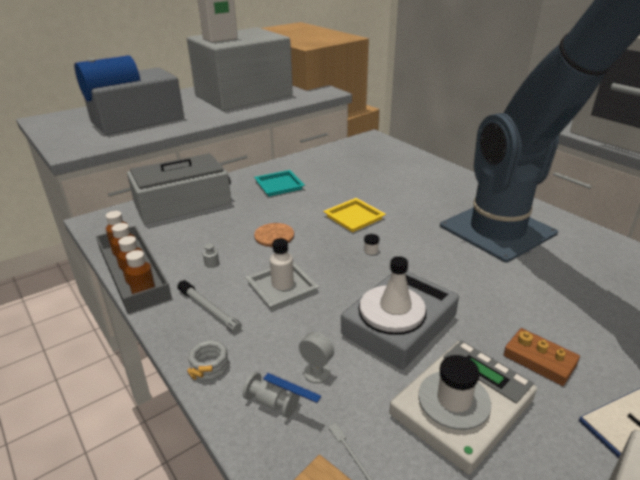

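The top view shows +x up and +y left. The balance pan with the jar is at about (153,212), the stirrer plate with the flask at (228,230), the tray with the bottle at (324,203) and the cork pad at (393,236). The gauge is at (233,173), the weight at (387,173) and the small jar at (323,292). The scene view confirms which object is which.

```bash
cat > h.py <<'E'
import numpy as np,cv2
from scipy.spatial.transform import Rotation as R
from workcell import ctrl,camera,get_calibration
def cam(n,pose=None):
    c=get_calibration(n); f=240/np.tan(np.radians(c['fovy']/2))
    if n=='wrist':
        p,rv=pose; T=c['T_tool_cam']; M=R.from_rotvec(rv).as_matrix()
        return c,f,M@T[:3,:3],M@T[:3,3]+p
    return c,f,R.from_rotvec(c['attitude']).as_matrix(),np.array(c['origin'])
def ray(n,u,v,pose=None):
    c,f,M,o=cam(n,pose); d=np.array([(u-c['cx'])/f,(v-c['cy'])/f]); s=d.copy()
    for _ in range(20): s=d/(1+c['k1']*(s@s))
    return o,M@np.array([s[0],-s[1],-1])
def at(n,u,v,z,pose=None):
    o,d=ray(n,u,v,pose); return (o+d*(z-o[2])/d[2])
def proj(n,P,pose=None):
    c,f,M,o=cam(n,pose); q=(np.atleast_2d(P)-o)@M
    s=np.c_[q[:,0]/-q[:,2],-q[:,1]/-q[:,2]]; s=s*(1+c['k1']*(s**2).sum(1,keepdims=True))
    return s*f+[c['cx'],c['cy']]
def circ(c,r,z,n=40):
    t=np.linspace(0,2*np.pi,n); return np.c_[c[0]+r*np.cos(t),c[1]+r*np.sin(t),0*t+z]
E
python3 - <<'E'
from h import *
for nm,u,v,z in [("pan",154,212,.062),("jarlid",146,208,.072+.062),("plate",228,230,.085),("flaskcap",219,227,.195),("tray",324.5,203,.018),("botcap",326,197,.124),("pad",393,236,.012),("sj",323,292,.042),("weight",387,173,.05),("gauge",233,173,.05)]:
    print(nm,at("top",u,v,z).round(3))
im=cv2.imread("pics/top0.png")[140:310,120:420]
cv2.imwrite("pics/crop.png",cv2.resize(im,None,fx=2.6,fy=2.6,interpolation=cv2.INTER_CUBIC))
im=cv2.imread("pics/scene0.png")[220:480,230:540]
cv2.imwrite("pics/crop2.png",cv2.resize(im,None,fx=2.3,fy=2.3,interpolation=cv2.INTER_CUBIC))
E
```

```text
pan [0.59  0.347 0.062]
jarlid [0.585 0.343 0.134]
plate [0.527 0.128 0.085]
flaskcap [0.514 0.131 0.195]
tray [ 0.616 -0.151  0.018]
botcap [ 0.607 -0.153  0.124]
pad [ 0.51  -0.356  0.012]
sj [ 0.346 -0.138  0.042]
weight [ 0.696 -0.341  0.05 ]
gauge [0.707 0.121 0.05 ]
```

View pics/crop.png

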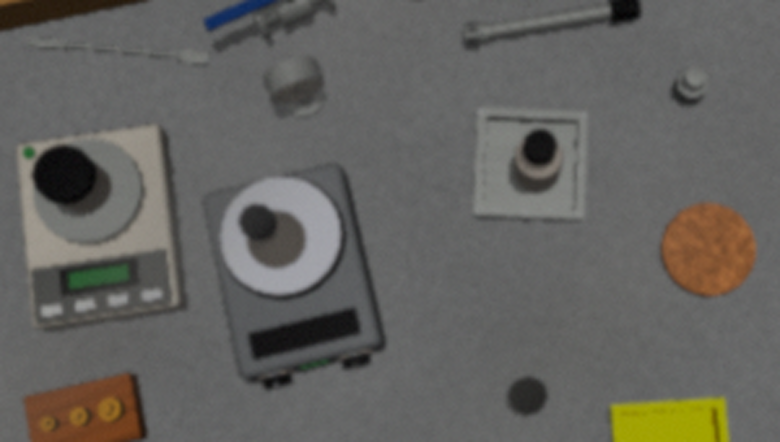

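View pics/crop2.png

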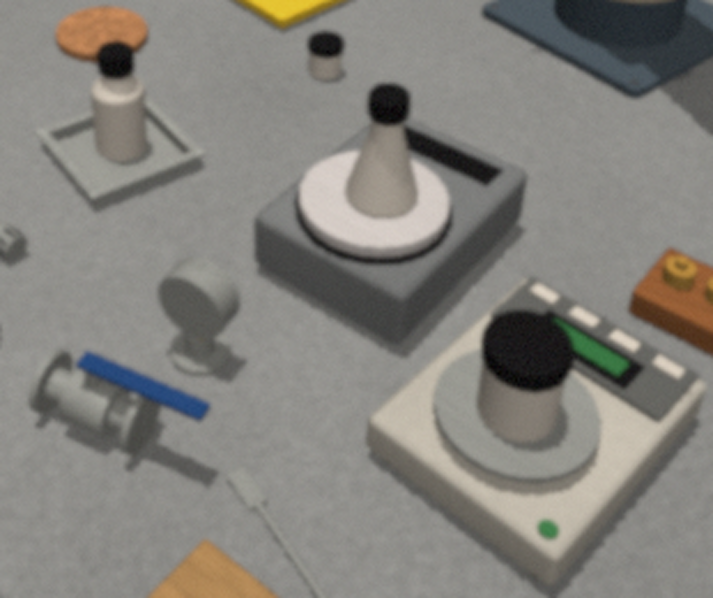

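Run:
```python
from h import *
T=lambda x,y:((x+.5)/2.6-.5+120,(y+.5)/2.6-.5+140)
S=lambda x,y:((x+.5)/2.3-.5+230,(y+.5)/2.3-.5+220)
for nm,a,b,z in [("pan",(88.5,190),(517,412),.062),("jar",(65.5,174.5),(527,345),.134),("plate",(281,236),(374,200),.085),("flask",(258,221),(390,98),.195),("tray",(530.3,163.8),None,.018),("bottle",(540,146),(116,53),.124),("pad",(709,250),(102,33),.012)]:
    p=at("top",*T(*a),z); print(nm,p.round(3),at("scene",*S(*b),z).round(3) if b else '')
```

```text
pan [0.588 0.347 0.062] [0.592 0.354 0.062]
jar [0.588 0.346 0.134] [0.595 0.354 0.134]
plate [0.526 0.129 0.085] [0.532 0.136 0.085]
flask [0.52  0.131 0.195] [0.527 0.14  0.195]
tray [ 0.617 -0.149  0.018] 
bottle [ 0.61  -0.157  0.124] [ 0.615 -0.149  0.124]
pad [ 0.51  -0.354  0.012] [ 0.517 -0.344  0.012]
```

Emit:
step_arm:
  plan:
    - [1, [0, 0, -0.02], [0, 0, 0.15]]
    - [1, [0, 0, -0.02], [0, 0, 0.15]]
    - [1, [0, 0, -0.02], [0, 0, 0.15]]
    - [1, [0, 0, -0.02], [0, 0, 0.15]]
    - [1, [0, 0, -0.02], [0, 0, 0.15]]
    - [1, [0, 0, -0.01], [0, 0, 0.15]]
    - [1, [0, 0, -0.01], [0, 0, 0.15]]
    - [1, [0, 0, 0], [0, 0, 0.161]]

```text
clock: 1.15
tcp_pos: [0.2378, 0.632, 0.3163]
tool_rot: [-2.227, -2.215, -0.001]
wrist_force: [-0.1, -0.1, -0.9]
gripper_width: 0.999
grasp_force: 0.0
```

Emit:
step_arm:
  plan:
    - [1, [-0.02, 0.015, 0], [0, 0, 0]]
    - [1, [-0.036, 0.03, 0], [0, 0, 0]]
    - [1, [-0.036, 0.03, 0], [0, 0, 0]]
    - [1, [-0.036, 0.03, 0], [0, 0, 0]]
    - [1, [-0.036, 0.03, 0], [0, 0, 0]]
    - [1, [-0.036, 0.03, 0], [0, 0, 0]]
    - [1, [-0.036, 0.03, 0], [0, 0, 0]]
    - [1, [-0.036, 0.03, 0], [0, 0, 0]]

```text
clock: 2.15
tcp_pos: [0.4633, 0.3585, 0.3156]
tool_rot: [-2.221, -2.222, 0.0]
wrist_force: [0.8, 0.2, -1.0]
gripper_width: 1.004
grasp_force: 0.0
```

Emit:
step_arm:
  plan:
    - [1, [-0.036, 0.03, 0], [0, 0, 0]]
    - [1, [-0.036, 0.03, 0], [0, 0, 0]]
    - [1, [-0.036, 0.03, 0], [0, 0, 0]]
    - [1, [-0.015, 0.01, 0], [0, 0, 0]]
    - [1, [0, 0, 0], [0, 0, 0]]
    - [1, [0, 0, 0], [0, 0, 0]]

```text
clock: 2.9
tcp_pos: [0.5617, 0.2386, 0.3155]
tool_rot: [-2.218, -2.223, 0.0]
wrist_force: [-0.4, 1.1, 0.2]
gripper_width: 1.002
grasp_force: 0.0
```

Run:
```python
from h import *
s=ctrl.get_state(); im=camera("wrist"); cv2.imwrite("pics/w1.png",im[:,:,::-1])
np.savez("w1.npz",p=s['tcp_pos'],r=s['tool_rot']); print(s['tcp_pos'],s['tool_rot'])
```

```text
[0.56165314 0.2386496  0.31548552] [-2.21809389e+00 -2.22296599e+00  4.17517883e-05]
```

View pics/w1.png

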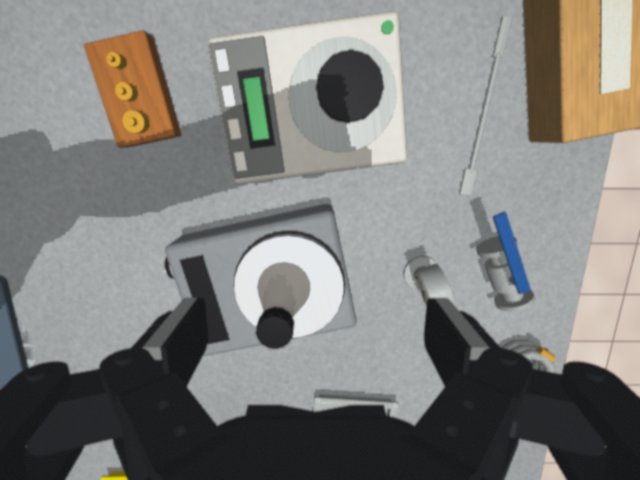

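The wrist view shows the pan centre at about (343,94) and the jar lid at (349.5,86.5). The plate centre is at (289,285.5), the flask cap top at (274,330) and the flask foot at about (285,287).

Run:
```python
from h import *
d=np.load("w1.npz"); po=(d['p'],d['r'])
for nm,u,v,z in [("pan",343,94,.062),("jar",349.5,86.5,.134),("plate",289,285.5,.085),("flask",274,330,.195)]:
    print(nm,at("wrist",u,v,z,po).round(4))
```

```text
pan [0.592  0.3527 0.062 ]
jar [0.5929 0.3514 0.134 ]
plate [0.53   0.1339 0.085 ]
flask [0.5242 0.1361 0.195 ]
```

Emit:
step_arm:
  plan:
    - [1, [-0.02, 0.003, 0], [0, 0, 0]]
    - [1, [-0.04, 0.005, 0], [0, 0, 0]]
    - [1, [-0.05, 0.007, 0], [0, 0, 0]]
    - [1, [-0.05, 0.007, 0], [0, 0, 0]]
    - [1, [-0.05, 0.007, 0], [0, 0, 0]]
    - [1, [-0.05, 0.007, 0], [0, 0, 0]]
    - [1, [-0.05, 0.007, 0], [0, 0, 0]]
    - [1, [-0.04, 0.005, 0], [0, 0, 0]]

```text
clock: 3.95
tcp_pos: [0.61, -0.1164, 0.316]
tool_rot: [2.222, 2.219, -0.001]
wrist_force: [-0.3, -0.4, 0.1]
gripper_width: 1.0
grasp_force: 0.0
```

Emit:
step_arm:
  plan:
    - [1, [-0.03, 0.002, 0], [0, 0, 0]]
    - [1, [-0.012, 0.001, 0], [0, 0, 0]]
    - [1, [0, 0, 0], [0, 0, 0]]
    - [1, [0, 0, 0], [0, 0, 0]]

```text
clock: 4.45
tcp_pos: [0.6138, -0.1535, 0.3157]
tool_rot: [-2.219, -2.223, -0.001]
wrist_force: [-0.6, -0.5, 0.8]
gripper_width: 0.995
grasp_force: 0.0
```

Run:
```python
from h import *
s=ctrl.get_state(); im=camera("wrist"); cv2.imwrite("pics/w2.png",im[:,:,::-1])
np.savez("w2.npz",p=s['tcp_pos'],r=s['tool_rot']); print(s['tcp_pos'],s['tool_rot'])
```

```text
[ 0.61384599 -0.15349258  0.31567112] [-2.21872569e+00 -2.22324593e+00 -1.03723666e-03]
```

View pics/w2.png

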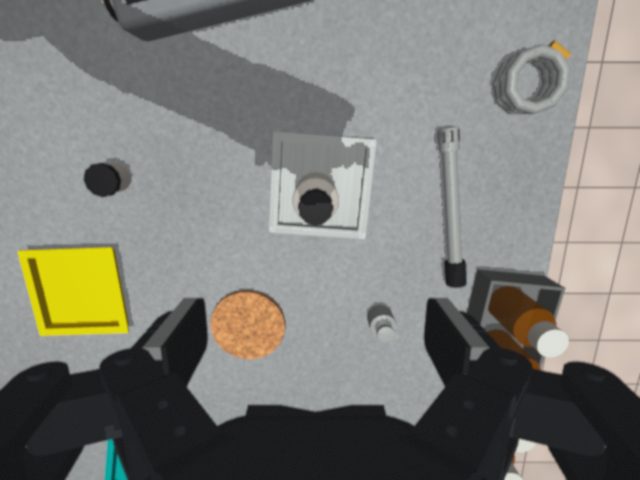

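The bottle cap top is at (316,206), the tray centre at (321,185) and the pad centre at (248,325).

Run:
```python
from h import *
d=np.load("w2.npz"); po=(d['p'],d['r'])
for nm,u,v,z in [("tray",321,185,.018),("bottle",316,206,.124),("pad",248,325.5,.012),("weight",383,325,.03)]:
    print(nm,at("wrist",u,v,z,po).round(4))
```

```text
tray [ 0.6213 -0.1454  0.018 ]
bottle [ 0.6148 -0.1538  0.124 ]
pad [ 0.5154 -0.3523  0.012 ]
weight [ 0.7101 -0.3411  0.03  ]
```

Emit:
step_arm:
  plan:
    - [1, [0.001, 0.001, 0.02], [0, 0, 0]]
    - [1, [0, 0, 0.035], [0, 0, 0]]
    - [1, [0, 0, 0.035], [0, 0, 0]]
    - [1, [0, 0, 0.035], [0, 0, 0]]
    - [1, [0, 0, 0.035], [0, 0, 0]]
    - [1, [0, 0, 0.035], [0, 0, 0]]
    - [1, [0, 0, 0.02], [0, 0, 0]]
    - [1, [0, 0, 0.013], [0, 0, 0]]
  grip_force: 50

```text
clock: 5.5
tcp_pos: [0.6146, -0.1528, 0.0867]
tool_rot: [-2.219, -2.223, 0.0]
wrist_force: [-0.2, 0.5, 0.5]
gripper_width: 1.001
grasp_force: 0.0
```

Emit:
step_arm:
  plan:
    - [1, [0, 0, 0], [0, 0, 0]]
    - [0, [0, 0, 0], [0, 0, 0]]
    - [-0.2, [0, 0, 0], [0, 0, 0]]
    - [-1, [0, 0, 0], [0, 0, 0]]
    - [-1, [0, 0, 0], [0, 0, 0]]
    - [-1, [0, 0, 0], [0, 0, 0]]
    - [-1, [0, 0, 0], [0, 0, 0]]
    - [-1, [0, 0, 0], [0, 0, 0]]

```text
clock: 6.5
tcp_pos: [0.6165, -0.1559, 0.0918]
tool_rot: [2.219, 2.217, 0.005]
wrist_force: [-5.8, 0.8, 29.5]
gripper_width: -0.001
grasp_force: 15.1
```

Run:
```python
from h import *
s=ctrl.get_state(); print(s)
a=camera("wrist")[:,:,::-1]; b=camera("scene")[:,:,::-1]
cv2.imwrite("pics/m3.png",np.hstack([cv2.resize(a[100:400,170:470],(400,400)),cv2.resize(b[180:380,200:400],(400,400))]))
```

```text
{'clock': 6.5, 'q': array([-0.07375283,  0.65216806,  0.41312074,  1.68883802, -0.32647392,
        0.86314878,  0.47564825]), 'joint_vel': array([ 0.00036413,  0.00175881,  0.00013551, -0.00114711,  0.0019495 ,
        0.00037425, -0.00141283]), 'joint_torque': array([-5.91912009e-01, -5.58701634e+01,  5.84039479e+00, -1.80466032e+01,
       -6.10764362e-01, -1.98731504e+00,  3.96117612e-03]), 'tcp_pos': array([ 0.61649478, -0.15589753,  0.0917823 ]), 'tool_rot': array([2.2188532 , 2.21670355, 0.00478858]), 'wrist_force': array([-5.79021743,  0.76389254, 29.54535389]), 'moment': array([0.08557554, 1.37745982, 0.00866655]), 'grasp_force': 15.083058194140904, 'gripper_width': -0.0005532359919777077}
```

View pics/m3.png

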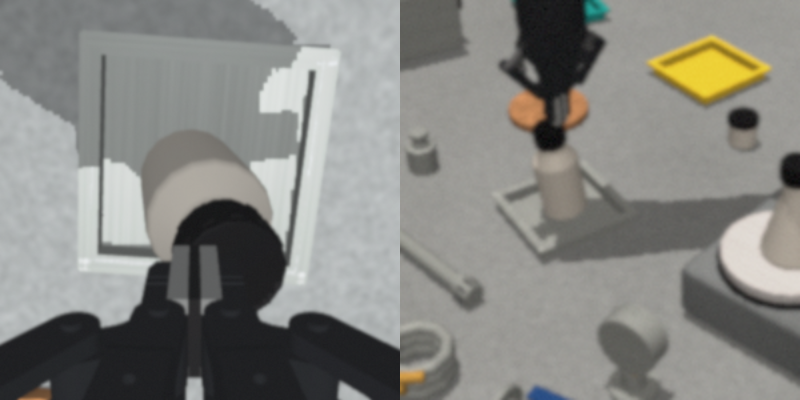

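The fingers are shut and the bottle still stands. I can't tell where the tips are relative to the cap, so I'll overlay the known geometry.

Run:
```python
from h import *
s=ctrl.get_state(); po=(s['tcp_pos'],s['tool_rot'])
M=R.from_rotvec(po[1]).as_matrix()
a=camera("wrist")[:,:,::-1].copy(); b=camera("scene")[:,:,::-1].copy()
K=3
A=cv2.resize(a[120:380,180:440],None,fx=K/2,fy=K/2,interpolation=2); B=cv2.resize(b[225:325,240:330],None,fx=4,fy=4,interpolation=2)
for nm,I,o,k in(("wrist",A,(180,120),K/2),("scene",B,(240,225),4)):
    def dr(P,col,closed=False):
        q=((proj(nm,P,po)-o+.5)*k).astype(int); cv2.polylines(I,[q.reshape(-1,1,2)],closed,col,1)
    dr(np.array([[0,0,0],[0,0,-.04]])@M.T+po[0],(0,0,255))
    dr(np.array([[-.011,0,0],[.011,0,0]])@M.T+po[0],(0,0,255))
    for z,r,c in((.124,.018,(0,255,0)),(.1,.018,(0,255,255)),(.078,.027,(255,0,0)),(.004,.027,(255,0,255))): dr(circ((.615,-.152),r,z),c)
h=max(A.shape[0],B.shape[0]); pad=lambda x:cv2.copyMakeBorder(x,0,h-x.shape[0],0,0,0)
cv2.imwrite("pics/m4.png",np.hstack([pad(A),pad(B)]))
```

```text
(no output)
```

View pics/m4.png

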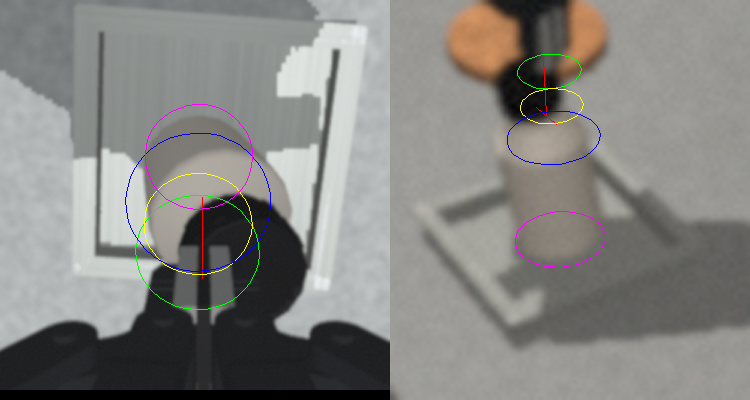

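Emit:
step_arm:
  plan:
    - [-1, [0, 0, -0.003], [0, 0, 0]]
    - [-1, [0, 0, -0.003], [0, 0, 0]]
    - [-1, [0, 0, -0.003], [0, 0, 0]]
    - [-1, [0, 0, 0], [0, 0, 0]]

```text
clock: 7.2
tcp_pos: [0.6147, -0.1542, 0.0967]
tool_rot: [2.221, 2.222, -0.0]
wrist_force: [0.0, -0.2, -0.1]
gripper_width: -0.007
grasp_force: 0.0
```

Run:
```python
from h import *
s=ctrl.get_state(); print(s['wrist_force'],s['moment'],s['grasp_force'],s['gripper_width'],s['tcp_pos'])
a=camera("wrist")[:,:,::-1]; b=camera("scene")[:,:,::-1]; t=camera("top")[:,:,::-1]
A=cv2.resize(a[160:360,220:420],(400,400),interpolation=2); B=cv2.resize(b[225:325,240:340],(400,400),interpolation=2)
cv2.imwrite("pics/m5.png",np.hstack([A,B]))
```

```text
[ 0.00464517 -0.18976941 -0.05321069] [ 0.06783311  0.02461164 -0.0021381 ] 0.0 -0.007455899892421733 [ 0.61469715 -0.15419573  0.09665684]
```

View pics/m5.png

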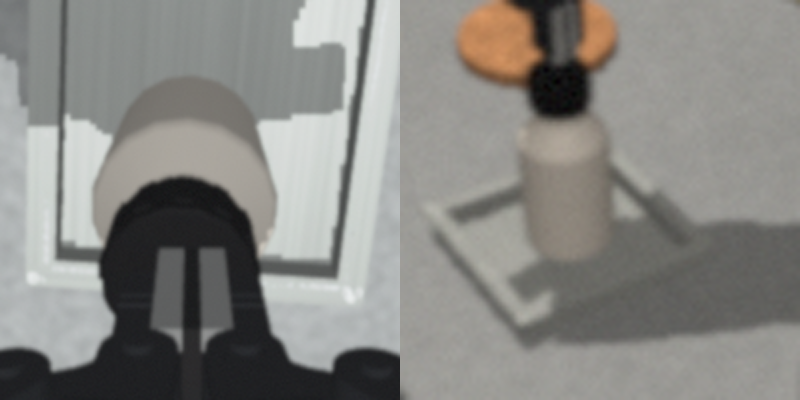

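The bottle is upright again with no contact. The shut tips apparently rested on the cap top, so they sit higher than I assumed. I'll check the fingers against a plain background.

Emit:
step_arm:
  plan:
    - [-1, [0, 0, -0.02], [0, 0, 0]]
    - [-1, [0, 0, -0.03], [0, 0, 0]]
    - [-1, [0, 0, -0.03], [0, 0, 0]]
    - [-1, [0.03, 0, -0.02], [0, 0, 0]]
    - [-1, [0.04, 0, 0], [0, 0, 0]]
    - [-1, [0.03, 0, 0], [0, 0, 0]]
    - [-1, [0, 0, 0], [0, 0, 0]]
    - [-1, [0, 0, 0], [0, 0, 0]]

```text
clock: 8.35
tcp_pos: [0.6145, -0.0551, 0.1966]
tool_rot: [2.222, 2.221, -0.001]
wrist_force: [-0.5, -0.3, 0.6]
gripper_width: -0.005
grasp_force: 0.0
```

Run:
```python
from h import *
s=ctrl.get_state(); po=(s['tcp_pos'],s['tool_rot']); print(po)
M=R.from_rotvec(po[1]).as_matrix()
a=camera("wrist")[:,:,::-1]; b=camera("scene")[:,:,::-1]
P=np.array([[0,0,0],[0,0,-.0187],[0,0,-.04]])@M.T+po[0]
qa=proj("wrist",P,po); qb=proj("scene",P,po); print(qa.round(),qb.round())
A=cv2.resize(a[200:400,220:420],(500,500),interpolation=2)
x,y=qb[0].astype(int); x0,y0=x-30,y-60
B=cv2.resize(b[y0:y0+100,x0:x0+60],(300,500),interpolation=2)
for q in qa: cv2.circle(A,tuple(((q-[220,200]+.5)*2.5).astype(int)),4,(0,0,255),1)
for q in qb: cv2.circle(B,tuple(((q-[x0,y0]+.5)*5).astype(int)),4,(0,0,255),1)
I=np.hstack([A,B]).astype(float)/255
cv2.imwrite("pics/m6.png",(255*I**.6).astype(np.uint8))
```

```text
(array([ 0.61450726, -0.05509053,  0.19664272]), array([ 2.22168147e+00,  2.22061428e+00, -1.09678871e-03]))
[[315. 271.]
 [314. 285.]
 [314. 305.]] [[303. 233.]
 [303. 225.]
 [302. 216.]]
```

View pics/m6.png

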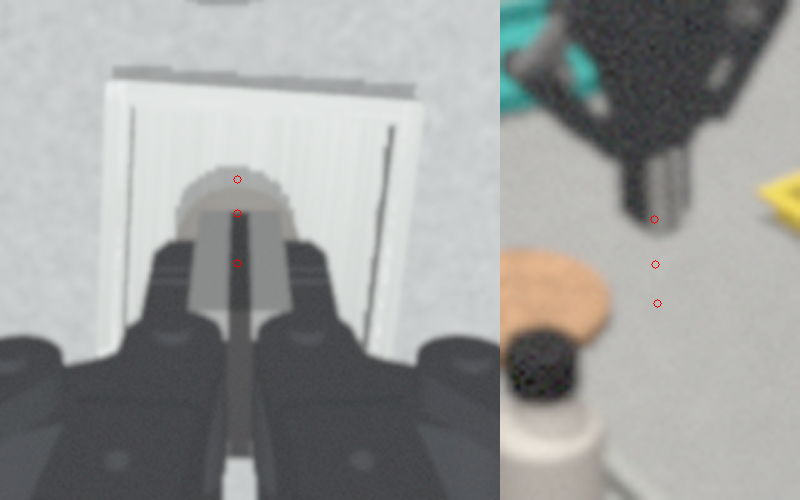

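The scene overlay shows that the real shut tips sit about 30 mm behind the reported TCP, which matches the contact on the cap top. I'll allow for that offset. Next I'll check whether the bottle moved.

Run:
```python
from h import *
def cen(n,im,z,u0,v0,w=16):
    g=cv2.cvtColor(im,cv2.COLOR_BGR2GRAY)[v0-w:v0+w,u0-w:u0+w]
    nl,L,st,c=cv2.connectedComponentsWithStats((g<55).astype(np.uint8))
    k=1+np.argmax(st[1:,4]); u,v=c[k]+[u0-w,v0-w]; return (u.round(1),v.round(1),st[k,4],at(n,u,v,z).round(4))
for n,u,v in(("top",327,197),("scene",281,249)):
    print(n,cen(n,cv2.imread(f"pics/{n}0.png"),.117,u,v)); print(n,cen(n,camera(n)[:,:,::-1].copy(),.117,u,v))
```

```text
top (np.float64(326.9), np.float64(196.5), np.int32(133), array([ 0.61  , -0.1556,  0.117 ]))
top (np.float64(327.0), np.float64(196.6), np.int32(118), array([ 0.6098, -0.1557,  0.117 ]))
scene (np.float64(279.7), np.float64(245.9), np.int32(187), array([ 0.617 , -0.1483,  0.117 ]))
scene (np.float64(279.8), np.float64(245.7), np.int32(182), array([ 0.6165, -0.1486,  0.117 ]))
```

Emit:
step_arm:
  plan:
    - [1, [-0.015, 0, 0], [0, 0, 0]]
    - [1, [-0.03, 0, 0], [0, 0, 0]]
    - [1, [-0.03, 0, 0], [0, 0, 0]]
    - [1, [-0.022, 0.001, 0], [0, 0, 0]]
    - [1, [0, 0, 0], [0, 0, 0]]
    - [1, [0, 0, 0.02], [0, 0, 0]]
    - [1, [0, 0, 0.03], [0, 0, 0]]
    - [1, [0, 0, 0.03], [0, 0, 0]]

```text
clock: 9.55
tcp_pos: [0.6158, -0.1506, 0.116]
tool_rot: [2.221, 2.222, 0.001]
wrist_force: [0.3, -0.1, -0.3]
gripper_width: 0.996
grasp_force: 0.0
```

Emit:
step_arm:
  plan:
    - [1, [0, 0, 0.03], [0, 0, 0]]
    - [1, [0, 0, 0.02], [0, 0, 0]]
    - [1, [0, 0, 0.007], [0, 0, 0]]
    - [0.4, [0, 0, 0], [0, 0, 0]]
    - [0, [0, 0, 0], [0, 0, 0]]
    - [-0.2, [0, 0, 0], [0, 0, 0]]
    - [-0.4, [0, 0, 0], [0, 0, 0]]
    - [-1, [0, 0, 0], [0, 0, 0]]

```text
clock: 10.55
tcp_pos: [0.616, -0.1515, 0.0608]
tool_rot: [2.221, 2.221, 0.001]
wrist_force: [-1.8, 0.4, 5.3]
gripper_width: 0.405
grasp_force: 49.3
```

Emit:
step_arm:
  plan:
    - [-1, [0, 0, 0], [0, 0, 0]]
    - [-1, [0, 0, 0], [0, 0, 0]]
    - [-1, [0, 0, 0], [0, 0, 0]]

```text
clock: 10.92
tcp_pos: [0.6159, -0.1515, 0.0608]
tool_rot: [2.221, 2.221, 0.001]
wrist_force: [-2.2, 0.7, 6.3]
gripper_width: 0.407
grasp_force: 49.3
```

Emit:
step_arm:
  plan:
    - [-1, [0, 0, -0.01], [0, 0, 0]]
    - [-1, [0, 0, -0.02], [0, 0, 0]]
    - [-1, [0, 0, -0.03], [0, 0, 0]]
    - [-1, [0, 0, -0.03], [0, 0, 0]]
    - [-1, [-0.0075, -0.004, -0.01], [0, 0, 0]]
    - [-1, [-0.02, -0.01, 0], [0, 0, 0]]
    - [-1, [-0.03, -0.015, 0], [0, 0, 0]]
    - [-1, [-0.04, -0.02, 0], [0, 0, 0]]

```text
clock: 11.92
tcp_pos: [0.5648, -0.2499, 0.1582]
tool_rot: [-2.219, -2.221, 0.002]
wrist_force: [-0.4, -1.0, -2.1]
gripper_width: 0.403
grasp_force: 50.1
```

Emit:
step_arm:
  plan:
    - [-1, [-0.04, -0.02, 0], [0, 0, 0]]
    - [-1, [-0.03, -0.015, 0], [0, 0, 0]]
    - [-1, [-0.02, -0.01, 0], [0, 0, 0]]
    - [-1, [-0.01, -0.006, 0], [0, 0, 0]]
    - [-1, [0, 0, 0.01], [0, 0, 0]]
    - [-1, [0, 0, 0.02], [0, 0, 0]]
    - [-1, [0, 0, 0.02], [0, 0, 0]]
    - [-1, [0, 0, 0.01], [0, 0, 0]]

```text
clock: 12.92
tcp_pos: [0.5156, -0.3469, 0.0977]
tool_rot: [-2.218, -2.221, 0.0]
wrist_force: [-0.3, 0.8, -2.2]
gripper_width: 0.405
grasp_force: 50.1
```

Emit:
step_arm:
  plan:
    - [-1, [0, 0, 0.01], [0, 0, 0]]
    - [-1, [0, 0, 0.008], [0, 0, 0]]
    - [-1, [0, 0, 0.006], [0, 0, 0]]
    - [-1, [0, 0, 0.003], [0, 0, 0]]
    - [-1, [0, 0, 0], [0, 0, 0]]
    - [-1, [0, 0, 0], [0, 0, 0]]

```text
clock: 13.68
tcp_pos: [0.5158, -0.3489, 0.073]
tool_rot: [2.221, 2.221, 0.0]
wrist_force: [-0.1, 0.4, -1.7]
gripper_width: 0.41
grasp_force: 50.1
```

Emit:
step_arm:
  plan:
    - [-1, [0, 0, 0.002], [0, 0, 0]]
    - [-1, [0, 0, 0.001], [0, 0, 0]]
    - [-1, [0, 0, 0.001], [0, 0, 0]]
    - [-1, [0, 0, 0], [0, 0, 0]]
    - [-1, [0, 0, 0], [0, 0, 0]]

```text
clock: 14.3
tcp_pos: [0.5156, -0.3488, 0.0688]
tool_rot: [2.221, 2.221, -0.0]
wrist_force: [-0.2, 0.5, 1.0]
gripper_width: 0.403
grasp_force: 50.4
```

Emit:
step_arm:
  plan:
    - [-0.1, [0, 0, 0], [0, 0, 0]]
    - [0.1, [0, 0, 0], [0, 0, 0]]
    - [0.5, [0, 0, 0], [0, 0, 0]]
    - [1, [0, 0, 0], [0, 0, 0]]
    - [1, [0, 0, 0], [0, 0, 0]]
    - [1, [0, 0, -0.02], [0, 0, 0]]
    - [1, [0, 0, -0.04], [0, 0, 0]]
    - [1, [0, 0, -0.05], [0, 0, 0]]

```text
clock: 15.3
tcp_pos: [0.5151, -0.3483, 0.1791]
tool_rot: [-2.22, -2.22, 0.001]
wrist_force: [0.1, -0.6, -0.1]
gripper_width: 0.997
grasp_force: 0.0
```

Emit:
step_arm:
  plan:
    - [1, [0.02, 0.002, -0.05], [0, 0, 0]]
    - [1, [0.05, 0.005, -0.01], [0, 0, 0]]
    - [1, [0.055, 0.006, 0], [0, 0, 0]]
    - [1, [0.055, 0.006, 0], [0, 0, 0]]
    - [1, [0.055, 0.006, 0], [0, 0, 0]]
    - [1, [0.055, 0.006, 0], [0, 0, 0]]
    - [1, [0.055, 0.006, 0], [0, 0, 0]]
    - [1, [0.055, 0.006, 0], [0, 0, 0]]

```text
clock: 16.3
tcp_pos: [0.5586, 0.0531, 0.2389]
tool_rot: [2.221, 2.221, 0.001]
wrist_force: [0.7, -0.6, 0.8]
gripper_width: 1.0
grasp_force: 0.0
```

Emit:
step_arm:
  plan:
    - [1, [0.055, 0.006, 0], [0, 0, 0]]
    - [1, [0.055, 0.006, 0], [0, 0, 0]]
    - [1, [0.055, 0.006, 0], [0, 0, 0]]
    - [1, [0.055, 0.006, 0], [0, 0, 0]]
    - [1, [0.05, 0.006, 0], [0, 0, 0]]
    - [1, [0.03, 0.004, 0], [0, 0, 0]]
    - [1, [0, 0, 0], [0, 0, 0]]
    - [1, [0, 0, 0], [0, 0, 0]]

```text
clock: 17.3
tcp_pos: [0.5928, 0.3501, 0.2386]
tool_rot: [2.222, 2.22, -0.001]
wrist_force: [0.1, -0.1, 0.7]
gripper_width: 0.999
grasp_force: 0.0
```

Run:
```python
from h import *
s=ctrl.get_state(); print(s['tcp_pos'],s['tool_rot'])
po=(s['tcp_pos'],s['tool_rot'])
a=camera("wrist")[:,:,::-1].copy(); t=camera("top")[:,:,::-1].copy()
g=cv2.cvtColor(a,cv2.COLOR_BGR2GRAY)
cv2.imwrite("pics/a7.png",a)
q=proj("wrist",circ((.593,.352),.031,.134),po).astype(int); cv2.polylines(a,[q.reshape(-1,1,2)],True,(0,255,0),1)
q=proj("wrist",circ((.592,.353),.060,.062),po).astype(int); cv2.polylines(a,[q.reshape(-1,1,2)],True,(0,0,255),1)
B=cv2.resize(t[180:300,330:450],(480,480),interpolation=2)
q=((proj("top",np.vstack([circ((.516-.005,-.349-.006),.018,.132),circ((.516-.005,-.349-.006),.055,.012)]))-[330,180]+.5)*4).astype(int); cv2.polylines(B,[q[:40].reshape(-1,1,2)],True,(0,255,0),1); cv2.polylines(B,[q[40:].reshape(-1,1,2)],True,(0,0,255),1)
I=np.hstack([cv2.resize(a,None,fx=.62,fy=.62),cv2.resize(B,(298,298))]); cv2.imwrite("pics/m7.png",I)
```

```text
[0.59282508 0.35010576 0.23860156] [ 2.22189087e+00  2.21992716e+00 -1.13927345e-03]
```

View pics/m7.png

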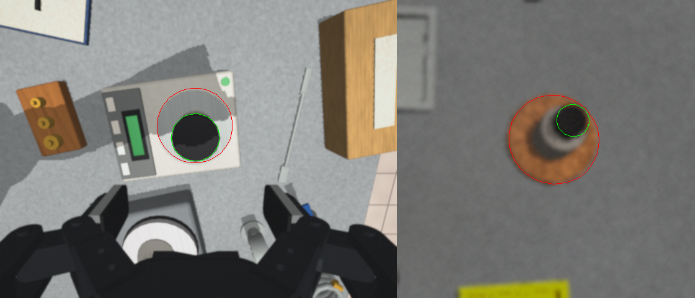

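The bottle stands on the pad: the cap overlay matches and it is centred to within a few mm. The jar lid matches the prediction, so I'll grasp it.

Emit:
step_arm:
  plan:
    - [1, [0.001, 0, 0.02], [0, 0, 0]]
    - [1, [0, 0, 0.03], [0, 0, 0]]
    - [1, [0, 0, 0.035], [0, 0, 0]]
    - [1, [0, 0, 0.035], [0, 0, 0]]
    - [1, [0, 0, 0.025], [0, 0, 0]]
    - [1, [0, 0, 0.018], [0, 0, 0]]
    - [1, [0, 0, 0.01], [0, 0, 0]]
    - [1, [0, 0, 0], [0, 0, 0]]

```text
clock: 18.4
tcp_pos: [0.5927, 0.352, 0.0656]
tool_rot: [-2.222, -2.221, 0.001]
wrist_force: [0.3, -0.3, -0.6]
gripper_width: 0.999
grasp_force: 0.0
```

Emit:
step_arm:
  plan:
    - [0.8, [0, 0, 0], [0, 0, 0]]
    - [0.6, [0, 0, 0], [0, 0, 0]]
    - [0.4, [0, 0, 0], [0, 0, 0]]
    - [0.2, [0, 0, 0], [0, 0, 0]]
    - [-0.2, [0, 0, 0], [0, 0, 0]]
    - [-1, [0, 0, 0], [0, 0, 0]]
    - [-1, [0, 0, 0], [0, 0, 0]]

```text
clock: 19.27
tcp_pos: [0.593, 0.3526, 0.0668]
tool_rot: [2.221, 2.221, 0.002]
wrist_force: [-1.9, -1.4, 5.4]
gripper_width: 0.719
grasp_force: 52.7
```

Emit:
step_arm:
  plan:
    - [-1, [0, 0, -0.01], [0, 0, 0]]
    - [-1, [0, 0, -0.02], [0, 0, 0]]
    - [-1, [0, 0, -0.03], [0, 0, 0]]
    - [-1, [0, 0, -0.04], [0, 0, 0]]
    - [-1, [0, 0, -0.04], [0, 0, 0]]
    - [-1, [0, 0, -0.03], [0, 0, 0]]
    - [-1, [0, 0, -0.01], [0, 0, 0]]
    - [-1, [0, 0, 0], [0, 0, 0]]

```text
clock: 20.27
tcp_pos: [0.5926, 0.3523, 0.2457]
tool_rot: [-2.221, -2.221, -0.0]
wrist_force: [-0.0, 0.1, -1.8]
gripper_width: 0.713
grasp_force: 54.4
```

Emit:
step_arm:
  plan:
    - [-1, [-0.02, 0.001, 0], [0, 0, 0]]
    - [-1, [-0.035, 0.002, 0], [0, 0, 0]]
    - [-1, [-0.045, 0.003, 0], [0, 0, 0]]
    - [-1, [-0.045, 0.003, 0], [0, 0, 0]]
    - [-1, [-0.045, 0.003, 0], [0, 0, 0]]
    - [-1, [-0.045, 0.003, 0], [0, 0, 0]]
    - [-1, [-0.045, 0.003, 0], [0, 0, 0]]
    - [-1, [-0.045, 0.003, 0], [0, 0, 0]]

```text
clock: 21.28
tcp_pos: [0.6124, 0.0241, 0.2445]
tool_rot: [-2.222, -2.219, 0.003]
wrist_force: [0.4, 1.1, -1.4]
gripper_width: 0.707
grasp_force: 54.4
```

Emit:
step_arm:
  plan:
    - [-1, [-0.045, 0.002, 0], [0, 0, 0]]
    - [-1, [-0.045, 0.002, 0], [0, 0, 0]]
    - [-1, [-0.04, 0.002, 0], [0, 0, 0]]
    - [-1, [-0.025, 0.001, 0], [0, 0, 0]]
    - [-1, [-0.015, 0.001, 0.01], [0, 0, 0]]
    - [-1, [0, 0, 0.02], [0, 0, 0]]
    - [-1, [0, 0, 0.03], [0, 0, 0]]
    - [-1, [0, 0, 0.03], [0, 0, 0]]

```text
clock: 22.28
tcp_pos: [0.6206, -0.1423, 0.1535]
tool_rot: [-2.22, -2.221, 0.001]
wrist_force: [0.4, -0.2, -1.0]
gripper_width: 0.714
grasp_force: 54.4
```

Emit:
step_arm:
  plan:
    - [-1, [0, 0, 0.03], [0, 0, 0]]
    - [-1, [0, 0, 0.03], [0, 0, 0]]
    - [-1, [0, 0, 0.03], [0, 0, 0]]
    - [-1, [0, 0, 0.02], [0, 0, 0]]
    - [-1, [0, 0, 0.015], [0, 0, 0]]
    - [-1, [0, 0, 0.01], [0, 0, 0]]
    - [-1, [0, 0, 0], [0, 0, 0]]
    - [-1, [0, 0, 0], [0, 0, 0]]

```text
clock: 23.28
tcp_pos: [0.6221, -0.1429, 0.0213]
tool_rot: [2.221, 2.221, 0.001]
wrist_force: [0.7, -0.3, -1.9]
gripper_width: 0.711
grasp_force: 54.4
```

Emit:
step_arm:
  plan:
    - [-1, [0, 0, 0.005], [0, 0, 0]]
    - [-1, [0, 0, 0.003], [0, 0, 0]]
    - [-1, [0, 0, 0.002], [0, 0, 0]]
    - [-1, [0, 0, 0.002], [0, 0, 0]]
    - [-1, [0, 0, 0.001], [0, 0, 0]]
    - [-1, [0, 0, 0], [0, 0, 0]]
    - [-1, [0, 0, 0], [0, 0, 0]]

```text
clock: 24.15
tcp_pos: [0.6217, -0.1428, 0.0087]
tool_rot: [2.221, 2.221, 0.001]
wrist_force: [-4.3, 0.7, 10.4]
gripper_width: 0.708
grasp_force: 55.4
```

Emit:
step_arm:
  plan:
    - [0.5, [0, 0, 0], [0, 0, 0]]
    - [0.7, [0, 0, 0], [0, 0, 0]]
    - [1, [0, 0, 0], [0, 0, 0]]
    - [1, [0, 0, 0], [0, 0, 0]]
    - [1, [0, 0, -0.02], [0, 0, 0]]
    - [1, [0, 0, -0.04], [0, 0, 0]]
    - [1, [0, 0, -0.05], [0, 0, 0]]
    - [1, [0, 0, -0.05], [0, 0, 0]]

```text
clock: 25.15
tcp_pos: [0.6214, -0.1427, 0.1691]
tool_rot: [-2.221, -2.221, 0.001]
wrist_force: [1.4, 0.0, 0.2]
gripper_width: 1.0
grasp_force: 0.0
```

Emit:
step_arm:
  plan:
    - [1, [0.009, -0.003, -0.04], [0, 0, 0]]
    - [1, [0.04, -0.014, 0], [0, 0, 0]]
    - [1, [0.05, -0.017, 0], [0, 0, 0]]
    - [1, [0.05, -0.017, 0], [0, 0, 0]]
    - [1, [0.05, -0.017, 0], [0, 0, 0]]
    - [1, [0.05, -0.017, 0], [0, 0, 0]]
    - [1, [0.03, -0.012, 0], [0, 0, 0]]
    - [1, [0, 0, 0], [0, 0, 0]]

```text
clock: 26.15
tcp_pos: [0.5236, 0.1394, 0.2076]
tool_rot: [-2.215, -2.226, -0.0]
wrist_force: [0.2, -0.4, -0.7]
gripper_width: 1.005
grasp_force: 0.0
```

Run:
```python
from h import *
s=ctrl.get_state(); po=(s['tcp_pos'],s['tool_rot']); print(po)
a=camera("wrist")[:,:,::-1].copy(); b=camera("scene")[:,:,::-1].copy()
def dr(I,n,c,r,z,col):
    q=proj(n,circ(c,r,z),po).astype(int); cv2.polylines(I,[q.reshape(-1,1,2)],True,col,1)
for n,I in(("wrist",a),("scene",b)):
    dr(I,n,(.525,.138),.017,.195,(0,255,0)); dr(I,n,(.53,.134),.066,.085,(0,0,255)); dr(I,n,(.622,-.143),.031,.076,(255,0,255))
cv2.imwrite("pics/m8.png",np.hstack([cv2.resize(a,(400,300)),cv2.resize(b[200:400,200:467],(400,300))]))
```

```text
(array([0.52355107, 0.13938953, 0.20756063]), array([-2.21497926e+00, -2.22612129e+00, -3.79449355e-04]))
```

View pics/m8.png

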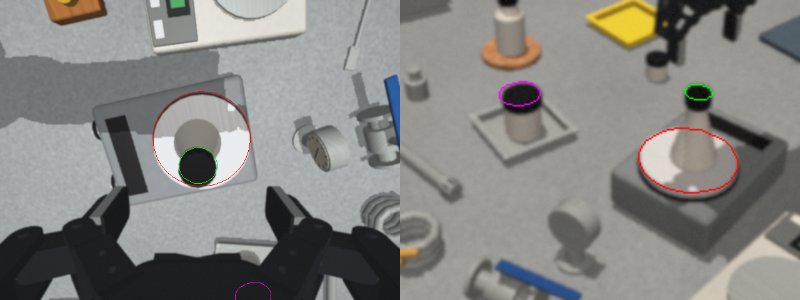

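The jar is in the tray and the flask cap overlay matches, so I'll grasp the flask.

Emit:
step_arm:
  plan:
    - [1, [-0.001, 0.001, 0.02], [0, 0, 0]]
    - [1, [0, 0, 0.025], [0, 0, 0]]
    - [1, [0, 0, 0.02], [0, 0, 0]]
    - [1, [0, 0, 0.01], [0, 0, 0]]
    - [1, [0, 0, 0.003], [0, 0, 0]]
    - [0.6, [0, 0, 0], [0, 0, 0]]
    - [0.2, [0, 0, 0], [0, 0, 0]]
    - [0, [0, 0, 0], [0, 0, 0]]

```text
clock: 27.25
tcp_pos: [0.5259, 0.1354, 0.1302]
tool_rot: [2.221, 2.221, 0.001]
wrist_force: [-0.8, -0.6, -0.1]
gripper_width: 0.504
grasp_force: 0.0
```

Emit:
step_arm:
  plan:
    - [-0.2, [0, 0, 0], [0, 0, 0]]
    - [-0.4, [0, 0, 0], [0, 0, 0]]
    - [-1, [0, 0, 0], [0, 0, 0]]
    - [-1, [0, 0, 0], [0, 0, 0]]
    - [-1, [0, 0, 0], [0, 0, 0]]

```text
clock: 27.88
tcp_pos: [0.5253, 0.1354, 0.1301]
tool_rot: [-2.221, -2.221, 0.0]
wrist_force: [-2.2, 0.5, 4.9]
gripper_width: 0.384
grasp_force: 49.1
```

Emit:
step_arm:
  plan:
    - [-1, [0, 0, -0.01], [0, 0, 0]]
    - [-1, [0, 0, -0.02], [0, 0, 0]]
    - [-1, [0.0075, 0.002, -0.015], [0, 0, 0]]
    - [-1, [0.02, 0.006, -0.005], [0, 0, 0]]
    - [-1, [0.035, 0.011, 0], [0, 0, 0]]
    - [-1, [0.045, 0.014, 0], [0, 0, 0]]
    - [-1, [0.045, 0.014, 0], [0, 0, 0]]
    - [-1, [0.035, 0.011, 0], [0, 0, 0]]

```text
clock: 28.88
tcp_pos: [0.5833, 0.3267, 0.1789]
tool_rot: [-2.218, -2.224, 0.001]
wrist_force: [-0.1, -1.3, -2.1]
gripper_width: 0.381
grasp_force: 49.9
```

Emit:
step_arm:
  plan:
    - [-1, [0.02, 0.006, 0], [0, 0, 0]]
    - [-1, [0.008, 0.003, 0], [0, 0, 0]]
    - [-1, [0, 0, 0.01], [0, 0, 0]]
    - [-1, [0, 0, 0.02], [0, 0, 0]]
    - [-1, [0, 0, 0.02], [0, 0, 0]]
    - [-1, [0, 0, 0.01], [0, 0, 0]]
    - [-1, [0, 0, 0], [0, 0, 0]]
    - [-1, [0, 0, 0], [0, 0, 0]]

```text
clock: 29.88
tcp_pos: [0.5931, 0.3506, 0.1205]
tool_rot: [2.222, 2.221, 0.002]
wrist_force: [-0.3, 0.6, -1.6]
gripper_width: 0.378
grasp_force: 50.0
```

Now to lower the last 13.5 mm, from 0.1205 to about 0.107.

Emit:
step_arm:
  plan:
    - [-1, [0, 0, 0.005], [0, 0, 0]]
    - [-1, [0, 0, 0.003], [0, 0, 0]]
    - [-1, [0, 0, 0.002], [0, 0, 0]]
    - [-1, [0, 0, 0.002], [0, 0, 0]]
    - [-1, [0, 0, 0.001], [0, 0, 0]]
    - [-1, [0, 0, 0], [0, 0, 0]]
    - [-1, [0, 0, 0], [0, 0, 0]]

```text
clock: 30.75
tcp_pos: [0.5927, 0.351, 0.1072]
tool_rot: [-2.221, -2.221, -0.001]
wrist_force: [-2.9, -0.7, 4.5]
gripper_width: 0.386
grasp_force: 50.5
```

Emit:
step_arm:
  plan:
    - [-0.1, [0, 0, 0], [0, 0, 0]]
    - [0.1, [0, 0, 0], [0, 0, 0]]
    - [0.5, [0, 0, 0], [0, 0, 0]]
    - [1, [0, 0, 0], [0, 0, 0]]
    - [1, [0, 0, 0], [0, 0, 0]]
    - [1, [0, 0, -0.02], [0, 0, 0]]
    - [1, [0, 0, -0.04], [0, 0, 0]]
    - [1, [0, 0, -0.04], [0, 0, 0]]

```text
clock: 31.75
tcp_pos: [0.5925, 0.3506, 0.2077]
tool_rot: [2.221, 2.221, -0.001]
wrist_force: [1.6, 0.7, -0.6]
gripper_width: 1.003
grasp_force: 0.0
```

Emit:
step_arm:
  plan:
    - [1, [-0.02, -0.002, 0], [0, 0, 0]]
    - [1, [-0.05, -0.005, 0], [0, 0, 0]]
    - [1, [-0.055, -0.006, 0], [0, 0, 0]]
    - [1, [-0.055, -0.006, 0], [0, 0, 0]]
    - [1, [-0.055, -0.006, 0], [0, 0, 0]]
    - [1, [-0.055, -0.006, 0], [0, 0, 0]]
    - [1, [-0.055, -0.006, 0], [0, 0, 0]]
    - [1, [-0.055, -0.006, 0], [0, 0, 0]]

```text
clock: 32.75
tcp_pos: [0.5485, -0.0513, 0.2062]
tool_rot: [-2.222, -2.221, 0.001]
wrist_force: [0.6, -0.4, -0.1]
gripper_width: 1.005
grasp_force: 0.0
```

Emit:
step_arm:
  plan:
    - [1, [-0.055, -0.006, 0], [0, 0, 0]]
    - [1, [-0.055, -0.006, 0], [0, 0, 0]]
    - [1, [-0.055, -0.006, 0], [0, 0, 0]]
    - [1, [-0.055, -0.006, 0], [0, 0, 0]]
    - [1, [-0.05, -0.006, 0], [0, 0, 0]]
    - [1, [-0.03, -0.004, 0], [0, 0, 0]]
    - [1, [0, 0, 0], [0, 0, 0]]
    - [1, [0, 0, 0], [0, 0, 0]]

```text
clock: 33.75
tcp_pos: [0.5153, -0.3484, 0.206]
tool_rot: [-2.22, -2.221, -0.0]
wrist_force: [0.1, -0.3, -0.2]
gripper_width: 1.003
grasp_force: 0.0
```

Run:
```python
from h import *
s=ctrl.get_state(); po=(s['tcp_pos'],s['tool_rot']); print(po)
a=camera("wrist")[:,:,::-1].copy(); b=camera("scene")[:,:,::-1].copy()
def dr(I,n,c,r,z,col):
    q=proj(n,circ(c,r,z),po).astype(int); cv2.polylines(I,[q.reshape(-1,1,2)],True,col,1)
for n,I in(("wrist",a),("scene",b)):
    dr(I,n,(.516,-.349),.018,.132,(0,255,0)); dr(I,n,(.516,-.349),.055,.012,(0,0,255)); dr(I,n,(.592,.353),.017,.172,(255,0,255));dr(I,n,(.592,.353),.060,.062,(0,0,255))
cv2.imwrite("pics/m9.png",np.hstack([cv2.resize(a,(400,300)),cv2.resize(b[270:480,340:620],(400,300))]))
```

```text
(array([ 0.5153157 , -0.34841329,  0.20604167]), array([-2.22033161e+00, -2.22064227e+00, -3.83389519e-04]))
```

View pics/m9.png

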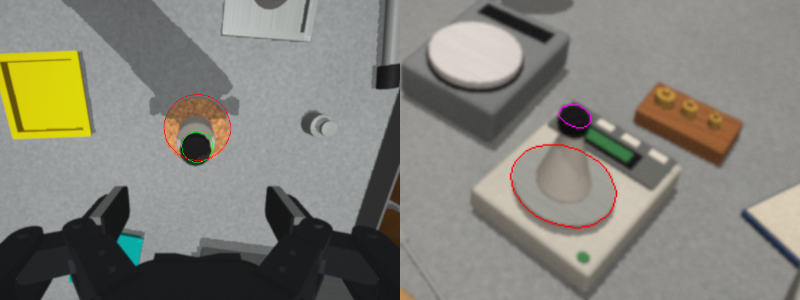

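The flask stands in the middle of the pan. The bottle is where I expected it, so I'll grasp it.

Emit:
step_arm:
  plan:
    - [1, [-0.002, 0, 0.02], [0, 0, 0]]
    - [1, [0, 0, 0.035], [0, 0, 0]]
    - [1, [0, 0, 0.035], [0, 0, 0]]
    - [1, [0, 0, 0.025], [0, 0, 0]]
    - [1, [0, 0, 0.015], [0, 0, 0]]
    - [1, [0, 0, 0.006], [0, 0, 0]]
    - [0.6, [0, 0, 0], [0, 0, 0]]
    - [0.2, [0, 0, 0], [0, 0, 0]]

```text
clock: 34.85
tcp_pos: [0.5161, -0.3516, 0.0716]
tool_rot: [2.22, 2.22, 0.001]
wrist_force: [-0.9, -0.1, 0.2]
gripper_width: 0.609
grasp_force: 0.0
```

Emit:
step_arm:
  plan:
    - [0, [0, 0, 0], [0, 0, 0]]
    - [-0.2, [0, 0, 0], [0, 0, 0]]
    - [-0.4, [0, 0, 0], [0, 0, 0]]
    - [-1, [0, 0, 0], [0, 0, 0]]
    - [-1, [0, 0, 0], [0, 0, 0]]
    - [-1, [0, 0, 0], [0, 0, 0]]

```text
clock: 35.6
tcp_pos: [0.5156, -0.3517, 0.0715]
tool_rot: [2.221, 2.22, -0.0]
wrist_force: [-1.4, 0.6, 6.1]
gripper_width: 0.408
grasp_force: 49.1
```

Emit:
step_arm:
  plan:
    - [-1, [0, 0, -0.01], [0, 0, 0]]
    - [-1, [0, 0, -0.02], [0, 0, 0]]
    - [-1, [0, 0, -0.03], [0, 0, 0]]
    - [-1, [0, 0, -0.035], [0, 0, 0]]
    - [-1, [0.005, 0, -0.03], [0, 0, 0]]
    - [-1, [0.02, 0.001, -0.015], [0, 0, 0]]
    - [-1, [0.035, 0.001, 0], [0, 0, 0]]
    - [-1, [0.045, 0.001, 0], [0, 0, 0]]

```text
clock: 36.6
tcp_pos: [0.5185, -0.246, 0.2114]
tool_rot: [2.223, 2.219, 0.0]
wrist_force: [0.5, 1.0, -2.0]
gripper_width: 0.404
grasp_force: 50.0
```

Emit:
step_arm:
  plan:
    - [-1, [0.045, 0.001, 0], [0, 0, 0]]
    - [-1, [0.045, 0.001, 0], [0, 0, 0]]
    - [-1, [0.045, 0.002, 0], [0, 0, 0]]
    - [-1, [0.045, 0.002, 0], [0, 0, 0]]
    - [-1, [0.045, 0.002, 0], [0, 0, 0]]
    - [-1, [0.045, 0.002, 0], [0, 0, 0]]
    - [-1, [0.045, 0.001, 0], [0, 0, 0]]
    - [-1, [0.035, 0.001, 0], [0, 0, 0]]

```text
clock: 37.6
tcp_pos: [0.5304, 0.106, 0.2112]
tool_rot: [-2.22, -2.223, -0.001]
wrist_force: [0.5, -1.0, -2.5]
gripper_width: 0.402
grasp_force: 50.0
```

Emit:
step_arm:
  plan:
    - [-1, [0.02, 0, 0], [0, 0, 0]]
    - [-1, [0.01, 0, 0], [0, 0, 0]]
    - [-1, [0, 0, 0.01], [0, 0, 0]]
    - [-1, [0, 0, 0.02], [0, 0, 0]]
    - [-1, [0, 0, 0.015], [0, 0, 0]]
    - [-1, [0, 0, 0.01], [0, 0, 0]]
    - [-1, [0, 0, 0], [0, 0, 0]]
    - [-1, [0, 0, 0], [0, 0, 0]]

```text
clock: 38.6
tcp_pos: [0.531, 0.1336, 0.1561]
tool_rot: [2.221, 2.221, 0.001]
wrist_force: [-0.8, 0.2, -0.8]
gripper_width: 0.404
grasp_force: 50.1
```

Emit:
step_arm:
  plan:
    - [-1, [0, 0, 0.004], [0, 0, 0]]
    - [-1, [0, 0, 0.003], [0, 0, 0]]
    - [-1, [0, 0, 0.002], [0, 0, 0]]
    - [-1, [0, 0, 0.001], [0, 0, 0]]
    - [-1, [0, 0, 0.001], [0, 0, 0]]
    - [-1, [0, 0, 0], [0, 0, 0]]
    - [-1, [0, 0, 0], [0, 0, 0]]

```text
clock: 39.48
tcp_pos: [0.5306, 0.1338, 0.1447]
tool_rot: [2.221, 2.221, -0.0]
wrist_force: [0.2, 1.8, -2.2]
gripper_width: 0.408
grasp_force: 50.1
```

Emit:
step_arm:
  plan:
    - [-1, [0, 0, 0.001], [0, 0, 0]]
    - [-1, [0, 0, 0.0005], [0, 0, 0]]
    - [-1, [0, 0, 0], [0, 0, 0]]
    - [-1, [0, 0, 0], [0, 0, 0]]

```text
clock: 39.98
tcp_pos: [0.5309, 0.1339, 0.1444]
tool_rot: [-2.221, -2.221, -0.002]
wrist_force: [-3.7, 0.9, 11.4]
gripper_width: 0.402
grasp_force: 51.5
```

Contact. I'll release, retreat upwards and check all three.

Emit:
step_arm:
  plan:
    - [-0.1, [0, 0, 0], [0, 0, 0]]
    - [0.1, [0, 0, 0], [0, 0, 0]]
    - [0.5, [0, 0, 0], [0, 0, 0]]
    - [1, [0, 0, 0], [0, 0, 0]]
    - [1, [0, 0, 0], [0, 0, 0]]
    - [1, [0, 0, -0.02], [0, 0, 0]]
    - [1, [0, 0, -0.04], [0, 0, 0]]
    - [1, [0, 0, -0.04], [0, 0, 0]]

```text
clock: 40.98
tcp_pos: [0.5305, 0.1337, 0.2442]
tool_rot: [-2.222, -2.221, 0.001]
wrist_force: [-0.2, 0.2, 0.1]
gripper_width: 1.0
grasp_force: 0.0
```

Emit:
step_arm:
  plan:
    - [1, [0, 0, -0.02], [0, 0, 0]]
    - [1, [0, 0, 0], [0, 0, 0]]
    - [1, [0, 0, 0], [0, 0, 0]]

```text
clock: 41.35
tcp_pos: [0.5301, 0.1338, 0.2623]
tool_rot: [-2.221, -2.221, 0.002]
wrist_force: [-0.8, 0.7, 0.2]
gripper_width: 1.002
grasp_force: 0.0
```

Run:
```python
from h import *
b=camera("scene")[:,:,::-1].copy()
def dr(c,r,z,col):
    q=((proj("scene",circ(c,r,z))-[200,180]+.5)*2).astype(int); return q,col
L=[dr((.592,.353),.017,.172,(255,0,255)),dr((.592,.353),.06,.062,(0,0,255)),dr((.53,.134),.018,.205,(0,255,0)),dr((.53,.134),.066,.085,(0,0,255)),dr((.622,-.144),.031,.076,(255,255,0))]
B=cv2.resize(b[180:480,200:600],(800,600),interpolation=2)
for q,c in L: cv2.polylines(B,[q.reshape(-1,1,2)],True,c,1)
cv2.imwrite("pics/m10.png",B)
```

```text
(no output)
```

View pics/m10.png

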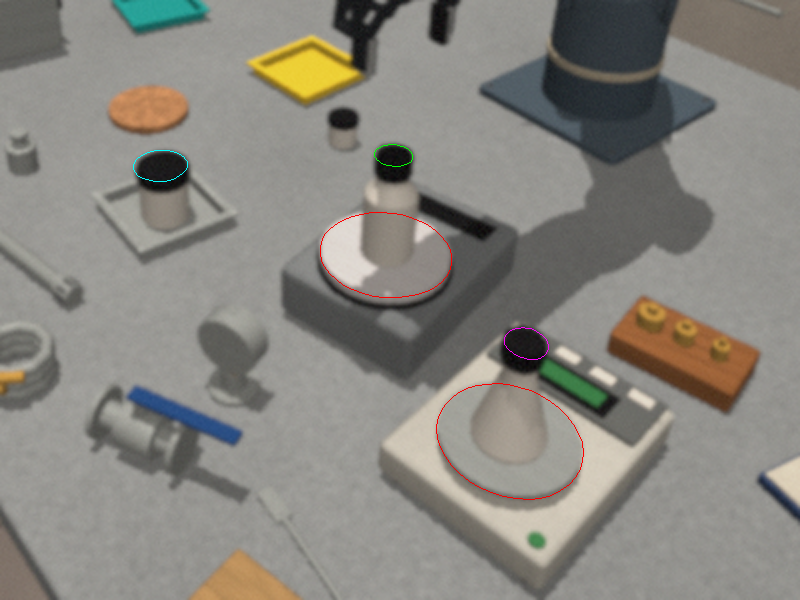

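All three stand upright and centred: the jar at (162,190) in the tray, the bottle at (393,210) on the plate and the flask at (510,400) on the pan. The pad at (148,108) is empty and the gripper is clear.

```bash
python3 -c "
from workcell import job
print(job.hand_in())"
```

```text
the job is handed in; nothing more can be done
None
```

I handed the job in at about 41 s: flask on the balance, bottle on the stirrer, jar in the tray and pad empty, all upright in the last picture. My first try at the bottle missed and leaned it briefly, but it righted itself unmoved; the hand-in returned no verdict.

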